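# Spring check of a print platen's sprung corners

### The arm

A 7-joint arm with a two-finger parallel gripper is mounted at the origin on the work surface. World frame = base frame: x ahead of the robot, y to its left, z up, the work surface at z = 0. Lengths are in m, angles in rad, forces in N, time in s.
With the tool pointing down it reaches from about 0.425 to 0.925 m from the base axis. Payload 6.8 kg.
Tool frame: the origin (TCP) lies on the centre line of the jaws, within the pads' length; the fingertips stand 14 mm ahead of it and the grasp point (between the pads) lies 5 mm behind it (r.nose_length is the distance from the TCP to the fingertips, in m); z points along the fingers, y is the direction in which the jaws open and shut (so a half turn about z gives the same grasp; the last joint's range is limited). The gripper opens to 85 mm and grips with 20 to 120 N. Pads are 22 mm wide; open, the fingers measure 114 mm over their backs; the gripper's body (76 mm by 85 mm) begins 54 mm behind the grasp point. The pads swing forward as they close: fully open they stand 13 mm farther back than shut.
Start: joints at [-1.411, 0.477, 0.022, 1.555, -0.011, 1.109, -0.083], TCP at [0.179, 0.651, 0.245] pointing down, gripper open.
Joint ranges: [-2.96, 2.96], [-0.34, 2.1], [-1.41, 1.46], [0.24, 2.44], [-1.37, 4.51], [0.17, 1.92], [-2.96, 2.96]. Speed limits (rad/s): [2.39, 2.39, 3.14, 3.14, 3.14, 3.14, 3.14].

### API

Orientations are given as a rotation vector (axis times angle).
In Python, from bench import r, imaging, look_for, outline_of gives the robot as it stands. The module is installed in compiled form; this text tells all that it offers.
- The arm moves only by the tool carry_out, never from a script. Its arguments are lists of equal length, an entry for each row: "offset": the shift along the tool's x, y, z as a fraction of full scale, a list of three; "turn": the turn, a rotation vector about the tool's x, y, z as a fraction of full scale, a list of three. A call has 1 to 8 rows; each row is the pose to reach, as a shift and turn from the pose commanded when the call began, along the tool's axes at that moment; what a row does not reach only later rows make up. Full scale, the value 1, is 0.5 m for a shift and 1.5 rad for a turn. A row lasts 1/10 s, in which the tool goes at most 50 mm and 8.59 degrees, less where a joint would pass 70% of its speed; a pose out of reach is approached as far as the arm can. A call with a number of a shift or a turn outside -1 to 1 is refused whole. A call with a gripper value outside its range is refused whole. "hand" is the closure, from 0 (fully open) to 1 (shut), set as the call begins (left out, the last holds). The fingers move at their own pace and stop on an object; "force" is the grip in N (left out, the last holds). Time passes only in rows, so rows that repeat a pose let the fingers close. It gives the time, the measured TCP pose, the force and the opening at its end, in the units of the state.
- r.get_obs(): the state, without advancing time (a new reading comes with each control period).
- imaging.grab_frame(name): name is "scene" or "side" or "wrist"; returns a dict with "pixels" (420x560x3 uint8, red, green, blue), "fx", "fy", "cx", "cy" (pixels), "k1" (the pictures are not rectified: a ray, as slopes to the right and down, at radius r is drawn at 1 + k1 r^2 times it, then the intrinsics apply), "R" (3x3) and "t" (3): a world point X has camera coordinates R X + t. Camera axes: x right, y down, z forward; pixel columns grow to the right and rows downward; lengths in m; the calibration is good to about 2 mm. A picture is of the moment at which its call begins. There is no depth.
- r.hand_in(): hands the job in, once; it reports no verdict.
Trained networks look in the newest picture that a camera, given by its name, has taken for a name from the list of things; names that differ only in an ending like _2 or _b are one class to them, and where a whole thing is asked for, a point or a joint stands for the part that bears it (a point fixed in the world has none). Each returns a list of dicts, best first, with "score" (0 to 1); they miss things now and then, are a little off and sometimes report something else, mostly with a low value. They report only what shows in the picture. A call takes as long as a camera call.
- look_for(query, camera): "xyz" ([x, y, z] in m, in the coordinates of the camera as it stood for that picture, good to about 4 mm: the middle of the surface that is visible of it).
- outline_of(query, camera): "region" (420x560 bool, what is visible of it).
The state is a dict: "clock": time; "joints": joint angles; "qvel": joint speeds; "tau": joint torques, N m; "tcp_pos": TCP position; "orientation": TCP orientation; "contact_force": force on the tool from outside, world axes, zero at the start; "moment": the same for the moment, N m; "grip_width": finger opening in m.
Only numpy, scipy, OpenCV 4.12 (cv2) and the standard library are available. Lean on these libraries where they do the work, as an engineer would, in place of code of your own. Each camera call takes 0.05 s, during which the arm holds its last target. There are 200 camera calls.

### The job

Check the springs of the print platen's two sprung front corners, one corner at a time, first the left and then the right (as seen from the robot). With a fingertip, press gently down on the corner's rubber pad until the needle of the gauge beside it stands over that gauge's setting tab, without running on past the tab, hold it there for a second, then let the corner spring fully back up. Grasp nothing, leave the things lying and standing on the deck around the platen where they are, and finish clear of the platen.

Things in the scene. Friction and masses are not known exactly. Their poses are not given: they have to be found in the camera images.
- deck: Grey board, 360 (x) x 600 (y) x 12 mm, fixed to the table; origin at the centre of its underside. Its x points away from the robot at yaw 0, its y to the left. It carries the platen and both gauges; its position and yaw differ from run to run.
- platen: Fixed aluminium print platen in the middle of the deck, 210 x 250 mm, its top 72 mm above the deck's underside (= its origin's height); its two front corners (each 130 x 62 mm) are separate sprung plates.
- left_corner: The sprung front left (+y of the deck) corner plate of the platen, aluminium, 130 x 62 x 12 mm, hinged across its rear edge (origin, on the hinge line, 105 mm behind the pad's centre), a coil spring under its front end.
- left_pad (a point): Centre of the top of the black rubber press pad (36 mm across, 8 mm high) on the front end of the platen's left (+y of the deck) corner plate, in the deck's frame at x = -85 mm, y = +100 mm, 80 mm above the deck's underside at rest. Spring: about 3 N to start it moving, then 0.4 N per mm; stop after 22 mm. It springs back by itself when let go.
- left_needle (a joint): Black needle of the left gauge, rad: 0 at rest (points to the deck's -x), grows by about 0.12 rad for each mm that the left pad goes down, sweeping through the outward side (+y) towards the deck's +x. The gauge is an upward-facing round dial, 130 mm across, white face with ticks each 0.3 rad, centred 115 mm outboard of the pad, face 43 mm above the deck's underside. The needle is driven by the corner only.
- left_tab (a joint): Setting tab of the left gauge, the dark arc-shaped piece under the needle's tip: the angle of its middle on the same scale as the needle (rad). It covers 0.42 rad. Set anew in each run between 0.9 and 2.2; it does not move during the job.
- left_tip (a point): Point on the left needle, 46 mm from its axis. Its x axis points from the needle's point back to the needle's axis, its z up.
- left_mark (a point): Middle of the left setting tab, 46 mm from the dial's axis, 3 mm lower than the needle.
- right_corner: The sprung front right (-y of the deck) corner plate of the platen, aluminium, 130 x 62 x 12 mm, hinged across its rear edge (origin, on the hinge line, 105 mm behind the pad's centre), a coil spring under its front end.
- right_pad (a point): Centre of the top of the black rubber press pad (36 mm across, 8 mm high) on the front end of the platen's right (-y of the deck) corner plate, in the deck's frame at x = -85 mm, y = -100 mm, 80 mm above the deck's underside at rest. Spring: about 3 N to start it moving, then 0.4 N per mm; stop after 22 mm. It springs back by itself when let go.
- right_needle (a joint): Black needle of the right gauge, rad: 0 at rest (points to the deck's -x), grows by about 0.12 rad for each mm that the right pad goes down, sweeping through the outward side (-y) towards the deck's +x. The gauge is an upward-facing round dial, 130 mm across, white face with ticks each 0.3 rad, centred 115 mm outboard of the pad, face 43 mm above the deck's underside. The needle is driven by the corner only.
- right_tab (a joint): Setting tab of the right gauge, the dark arc-shaped piece under the needle's tip: the angle of its middle on the same scale as the needle (rad). It covers 0.42 rad. Set anew in each run between 0.9 and 2.2; it does not move during the job.
- right_tip (a point): Point on the right needle, 46 mm from its axis. Its x axis points from the needle's point back to the needle's axis, its z up.
- right_mark (a point): Middle of the right setting tab, 46 mm from the dial's axis, 3 mm lower than the needle.
- jar: Bystander: open glass jar, 68 mm across, 60 mm tall. Origin at the centre of its underside.
- tape: Bystander: cardboard-brown roll of tape lying flat, 100 mm across, 48 mm tall. Origin at the centre of its underside.
- squeegee: Bystander: wooden squeegee, 200 mm long, 26 mm thick, 96 mm tall, standing behind the platen, rubber blade up. Origin at the centre of its underside.
- knife: Bystander: ink spatula, 200 mm long, lying in front of the platen, under 30 mm tall, along the deck's y.

How it is judged:
By the outcome, as a careful person would: the job done as asked, in the order asked, and still so for the second after the job is handed in, with the robot touching nothing.
It also fails if it takes over 48 s, if anything falls off the work surface, if the arm or the gripper's body presses on something with over 40 N, if the wrist force passes 120 N, or if a joint passes its speed limit or range.

## Working session

There is one attempt and no reset: what is moved stays moved. The work goes in short steps, Python scripts to look and compute and a tool call to move; the robot and the scene stay as the last step left them, time stands still between calls to the robot, and variables do not carry over. Pictures are saved under pics/ and viewed, about 8 in all and at most 12, crops included, and the job is handed in when it is done.

Besides the shell and the picture viewer there is one more tool, called after ">>>" as a command line: name --argument value ..., lists and objects as JSON in quotes. carry_out: Moves the arm, as the interface text tells. Shift numbers are shares of 0.5 m and turn numbers shares of 1.5 rad, none past 1 either way. Its arguments: {"type":"object","properties":{"offset":{"type":"array","items":{"type":"array","items":{"type":"number","minimum":-1,"maximum":1}}},"turn":{"type":"array","items":{"type":"array","items":{"type":"number","minimum":-1,"maximum":1}}},"hand":{"type":"number"},"force":{"type":"number"}},"required":["offset","turn"]}

```bash
mkdir -p pics; cat > h.py <<'E'
import numpy as np, cv2
from bench import r, imaging, look_for, outline_of
from scipy.spatial.transform import Rotation as Ro
def ray(f,px):
    u=(np.array(px,float)-[f['cx'],f['cy']])/[f['fx'],f['fy']]
    v=u.copy()
    for _ in range(20): v=u/(1+f['k1']*(v@v))
    R=np.array(f['R']);t=np.array(f['t'])
    return -R.T@t, R.T@np.array([v[0],v[1],1])
def onz(f,px,z):
    o,d=ray(f,px); return o+d*(z-o[2])/d[2]
def proj(f,X):
    c=np.array(f['R'])@np.array(X)+np.array(f['t']); v=c[:2]/c[2]; v=v*(1+f['k1']*(v@v))
    return v*[f['fx'],f['fy']]+[f['cx'],f['cy']]
def save(f,n): cv2.imwrite('pics/'+n,f['pixels'][:,:,::-1])
def world(f,c): return np.array(f['R']).T@(np.array(c)-np.array(f['t']))
E
python3 - <<'E'
from h import *
np.set_printoptions(precision=4,suppress=True)
o=r.get_obs();print(o, r.nose_length)
fs={}
for c in ['scene','side']:
    f=imaging.grab_frame(c);fs[c]=f
    print(c,f['fx'],-np.array(f['R']).T@f['t'])
    for q in ['left_pad','right_pad','left_mark','right_mark','left_tip','right_tip','left_needle','right_needle','platen','jar','tape','squeegee','knife']:
        d=look_for(q,c)
        print(q,[(round(x['score'],2),world(f,x['xyz'])) for x in d[:2]])
im=np.vstack([fs['scene']['pixels'],fs['side']['pixels']])
cv2.imwrite('pics/a.png',cv2.resize(im[:420],(800,600))[:,:,::-1]);cv2.imwrite('pics/b.png',cv2.resize(im[420:],(800,600))[:,:,::-1])
E
```

```text
{'clock': 0.0, 'joints': array([-1.4111,  0.4778,  0.0223,  1.5565, -0.0115,  1.1093, -0.0831]), 'qvel': array([-0.0004,  0.0004,  0.0005,  0.0006,  0.0008,  0.0001,  0.0003]), 'tau': array([  0.0006, -59.6448,   1.6081, -28.1209,   0.0125,   0.0091,
        -0.    ]), 'tcp_pos': array([0.1784, 0.6504, 0.2443]), 'orientation': array([-0.4194, -3.1133,  0.0029]), 'contact_force': array([ 0.4535, -0.3505, -0.1278]), 'moment': array([-0.0047, -0.0232, -0.0098]), 'grip_width': 0.08514968194261519} 0.014
scene 502.4616086714212 [1.0868 0.0462 0.956 ]
left_pad []
right_pad [(0.77, array([ 0.5597, -0.0132,  0.0707]))]
left_mark [(0.67, array([0.6102, 0.3338, 0.046 ])), (0.18, array([ 0.5552, -0.0182,  0.0719]))]
right_mark []
left_tip []
right_tip [(0.57, array([ 0.4603, -0.1173,  0.0508]))]
left_needle [(0.5, array([0.5787, 0.2975, 0.0493]))]
right_needle [(0.51, array([ 0.4646, -0.1207,  0.0445])), (0.21, array([ 0.4733, -0.1701,  0.0494]))]
platen [(0.88, array([0.655 , 0.0583, 0.0708]))]
jar [(0.64, array([ 0.6108, -0.1871,  0.0483]))]
tape [(0.82, array([0.7446, 0.2699, 0.0622])), (0.3
[... 381 characters left out ...]
t_mark [(0.55, array([0.6102, 0.3265, 0.044 ]))]
right_mark [(0.42, array([ 0.4708, -0.1726,  0.0428])), (0.38, array([ 0.5418, -0.0295,  0.0714]))]
left_tip [(0.57, array([ 0.4748, -0.1753,  0.0492])), (0.53, array([0.5731, 0.2944, 0.0478]))]
right_tip [(0.62, array([ 0.4601, -0.1195,  0.0501]))]
left_needle [(0.69, array([ 0.624 , -0.1872,  0.0524])), (0.43, array([0.5988, 0.16  , 0.0724]))]
right_needle []
platen [(0.79, array([0.6418, 0.0429, 0.0686]))]
jar [(0.57, array([ 0.6239, -0.1875,  0.0522]))]
tape [(0.73, array([0.7366, 0.262 , 0.0478])), (0.57, array([ 0.5614, -0.0453,  0.0141]))]
squeegee [(0.67, array([0.7511, 0.0326, 0.0773]))]
knife [(0.63, array([0.4714, 0.1369, 0.0172]))]
```

View pics/a.png

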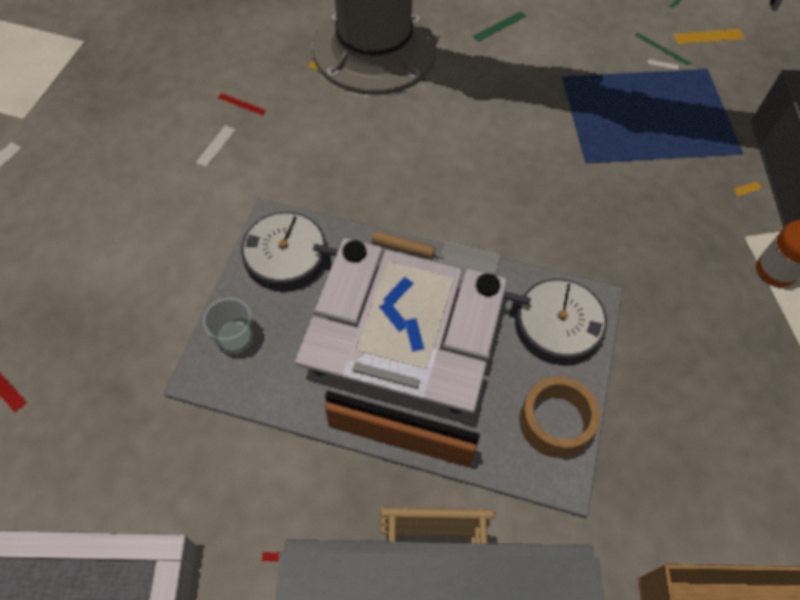

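View pics/b.png

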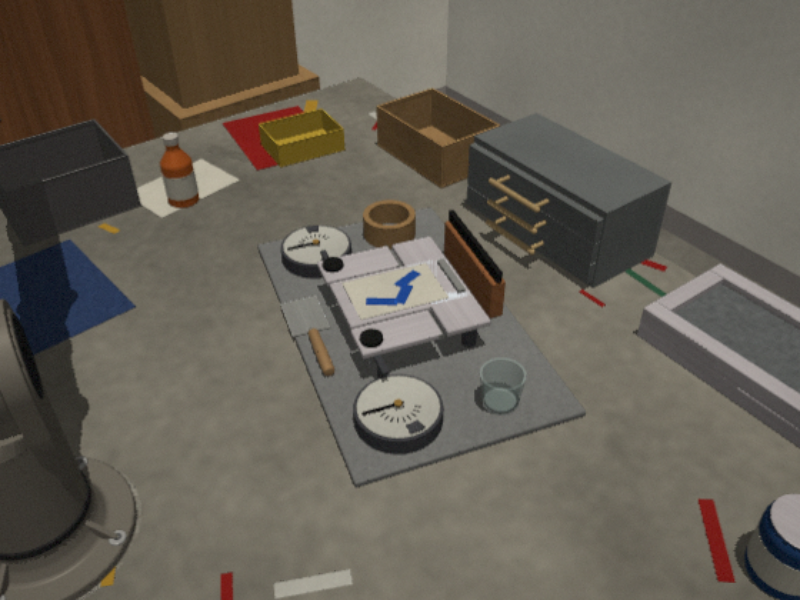

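```bash
cat > m.py <<'E'
from h import *
np.set_printoptions(precision=4,suppress=True)
s=560/800
C={'scene':dict(lp=(487,285),rp=(355,250),lh=(563,315),rh=(283,243),lt=(595,328),rt=(252,241),ln=(568,285),rn=(294,217)),
'side':dict(lp=(332,264),rp=(371,338),lh=(316,242),rh=(398,404),lt=(313,229),rt=(416,427),ln=(289,247),rn=(363,413))}
Z=dict(lp=.08,rp=.08,lh=.052,rh=.052,lt=.046,rt=.046,ln=.049,rn=.049)
for c in C:
    f=imaging.grab_frame(c);p=f['pixels'].astype(int)
    W={}
    for k,(a,b) in C[c].items():
        u,v=a*s,b*s
        y0,x0=int(v)-9,int(u)-13
        w=p[y0:y0+19,x0:x0+27]
        m=None
        if k in('lp','rp'): m=w.max(2)<45
        if k in('lh','rh'): m=(w[...,0]-w[...,2])>50
        if m is not None and m.sum()>5:
            n,l,st,ce=cv2.connectedComponentsWithStats(m.astype(np.uint8));i=1+st[1:,4].argmax()
            u,v=ce[i]+[x0,y0]
        W[k]=onz(f,(u,v),Z[k])
        print(c,k,np.round([u/s,v/s],1),W[k])
    d=W['lp']-W['rp'];yaw=np.arctan2(-d[0],d[1]);print('padd',np.linalg.norm(d),'hubd',np.linalg.norm(W['lh']-W['rh']),'yaw',yaw)
    d=W['lh']-W['rh'];print('yaw hubs',np.arctan2(-d[0],d[1]))
    ex=np.array([np.cos(yaw),np.sin(yaw),0]);ey=np.array([-ex[1],ex[0],0])
    for sd,g in(('l',1),('r',-1)):
        for q in 'tn':
            e=W[sd+q]-W[sd+'h'];print(sd+q,'ang',np.arctan2(g*(e@ey),-(e@ex)),'rad',np.linalg.norm(e[:2]))
E
python3 m.py
```

```text
scene lp [487.3 284.3] [0.5633 0.1808 0.08  ]
scene rp [354.1 250.9] [ 0.5113 -0.011   0.08  ]
scene lh [563.2 313.4] [0.5926 0.2919 0.052 ]
scene rh [282.1 242.1] [ 0.4798 -0.1223  0.052 ]
scene lt [595. 328.] [0.6121 0.3368 0.046 ]
scene rt [252. 241.] [ 0.4748 -0.1694  0.046 ]
scene ln [568. 285.] [0.5431 0.3046 0.049 ]
scene rn [294. 217.] [ 0.4305 -0.1089  0.049 ]
padd 0.19869366027956373 hubd 0.42927299492157817 yaw -0.2647572836131987
yaw hubs -0.2660390865486337
lt ang 1.7147042592635873 rad 0.048946269174947994
ln ang -0.014058466574661097 rad 0.05109599443603583
rt ang 1.7301640133596827 rad 0.04738887566596839
rn ang -0.0005625255478213889 rad 0.051060647992244315
side lp [332.  263.8] [0.5585 0.1757 0.08  ]
side rp [371.  337.6] [ 0.5066 -0.0177  0.08  ]
side lh [315.  241.1] [0.5889 0.2859 0.052 ]
side rh [397.3 402. ] [ 0.4763 -0.1268  0.052 ]
side lt [313. 229.] [0.6105 0.3298 0.046 ]
side rt [416. 427.] [ 0.4728 -0.1759  0.046 ]
side ln [289. 247.] [0.5435 0.3022 0.049 ]
side rn [363. 413.] [ 0.4267 -0.1127  0.049 ]
padd 0.20024195993114222 hubd 0.4278210241077726 yaw -0.2622628003819458
yaw hubs -0.2663992033049141
lt ang 1.7653287711976096 rad 0.04895641354850466
ln ang 0.08287612289977138 rad 0.0482542422452673
rt ang 1.7623966386889336 rad 0.049209208877880016
rn ang -0.014967610347124422 rad 0.051531645707629456
```

>>> carry_out --offset '[[-0.08, -0.057, 0], [-0.16, -0.113, 0], [-0.24, -0.17, 0], [-0.32, -0.227, 0], [-0.4, -0.283, 0], [-0.48, -0.34, 0], [-0.56, -0.397, 0], [-0.64, -0.453, 0]]' --turn '[[0, 0, 0], [0, 0, 0], [0, 0, 0], [0, 0, 0], [0, 0, 0], [0, 0, 0], [0, 0, 0], [0, 0, 0]]' --hand 1

```text
clock: 2.3
tcp_pos: [0.4283, 0.3461, 0.2456]
orientation: [0.419, 3.113, 0.001]
contact_force: [0.4, -0.1, -0.6]
grip_width: -0.0001
```

>>> carry_out --offset '[[-0.08, -0.058, 0.02], [-0.16, -0.116, 0.06], [-0.24, -0.174, 0.1], [-0.32, -0.232, 0.14], [-0.345, -0.254, 0.18], [-0.345, -0.254, 0.22], [-0.345, -0.254, 0.25], [-0.345, -0.254, 0.25]]' --turn '[[0, 0, 0], [0, 0, 0], [0, 0, 0], [0, 0, 0], [0, 0, 0], [0, 0, 0], [0, 0, 0], [0, 0, 0]]'

```text
clock: 3.1
tcp_pos: [0.5583, 0.18, 0.1183]
orientation: [-0.417, -3.11, 0.003]
contact_force: [-1.3, 0.2, -0.3]
grip_width: 0.0002
```

```bash
python3 - <<'E'
from h import *
np.set_printoptions(precision=4,suppress=True)
o=r.get_obs();print(o['clock'],o['tcp_pos'],o['contact_force'])
out=[]
for c in ['scene','side','wrist']:
    f=imaging.grab_frame(c)
    if c!='wrist':
        u,v=proj(f,[.561,.22,.08]).astype(int); im=f['pixels'][max(v-70,0):v+70,max(u-93,0):u+93]
    else: im=f['pixels']
    out.append(cv2.resize(im,(400,300),interpolation=cv2.INTER_CUBIC))
out.append(out[0]*0)
cv2.imwrite('pics/c.png',np.vstack([np.hstack(out[:2]),np.hstack(out[2:])])[:,:,::-1])
E
```

```text
3.1 [0.5583 0.18   0.1183] [-1.2609  0.1824 -0.289 ]
```

View pics/c.png

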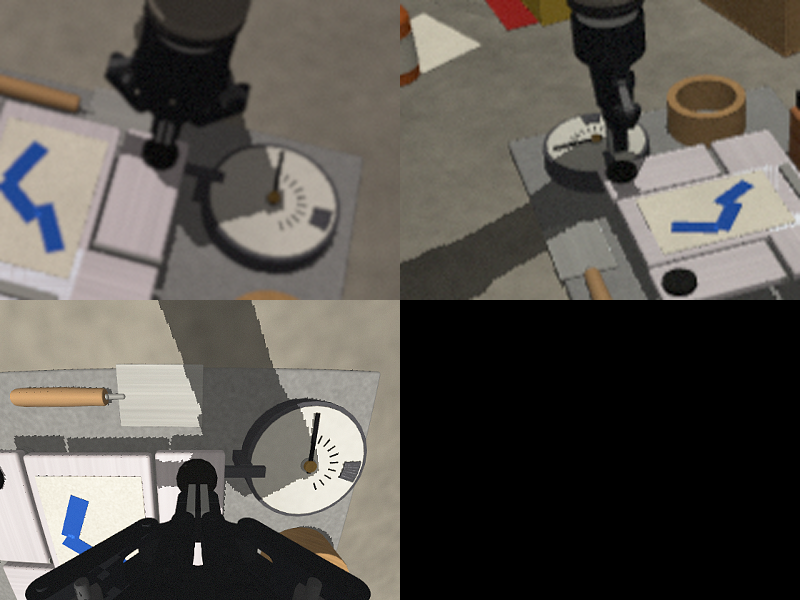

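```bash
cat > g.py <<'E'
from h import *
np.set_printoptions(precision=3,suppress=True)
yaw=-0.265;ex=np.array([np.cos(yaw),np.sin(yaw),0]);ey=np.array([-ex[1],ex[0],0])
def read(side,cam='wrist',pic=None):
    g=1 if side=='l' else -1
    f=imaging.grab_frame(cam);p=f['pixels'];pi=p.astype(int)
    hub0=np.array([.591,.289,.052]) if side=='l' else np.array([.478,-.1245,.052])
    u,v=proj(f,hub0).astype(int);k=18 if cam=='wrist' else 8
    y0,x0=max(v-k,0),max(u-k,0);w=pi[y0:v+k,x0:u+k]
    m=((w[...,0]-w[...,2])>0.35*w[...,0])&(w[...,0]>60)
    n,l,st,ce=cv2.connectedComponentsWithStats(m.astype(np.uint8))
    if n>1: i=1+st[1:,4].argmax();hub=onz(f,ce[i]+[x0,y0],.052);a=st[i,4]
    else: hub=hub0;a=0
    gray=cv2.cvtColor(p,cv2.COLOR_RGB2GRAY).astype(np.float32)
    A=np.arange(-.3,2.8,.02)
    def prof(r0,r1,z):
        R=np.arange(r0,r1,.001);P=np.array([[proj(f,[*(hub+q*(-np.cos(t)*ex+g*np.sin(t)*ey))[:2],z]) for q in R] for t in A],np.float32)
        return cv2.remap(gray,P[...,0].copy(),P[...,1].copy(),cv2.INTER_LINEAR)
    n=prof(.03,.044,.049).max(1) ; n2=prof(.012,.04,.049).mean(1)
    t=prof(.043,.048,.046).mean(1)
    def c(x,th):
        m=x<th
        return A[m]
    out=dict(clock=r.get_obs()['clock'],hub=hub,area=a,needle_min=A[n2.argmin()],needle=A[n<45 if (n<45).any() else n==n.min()],tabdark=c(t,90))
    print(cam,out['clock'],'hub',hub,a,'needle',A[n2.argmin()],n2.min(),'|',out['needle'].min(),out['needle'].max(),'tab',out['tabdark'])
    if pic: save(f,pic)
    return out
E
python3 - <<'E'
from g import *
read('l');read('l','scene')
print(r.get_obs()['tcp_pos'],r.get_obs()['contact_force'])
E
```

```text
wrist 3.3 hub [0.59  0.29  0.052] 235 needle -0.01999999999999974 12.524797 | -0.01999999999999974 0.04000000000000031 tab [0.   0.02 0.04 0.06 0.08 1.52 1.54 1.66 1.68 1.92 1.94]
scene 3.35 hub [0.593 0.291 0.052] 22 needle -0.01999999999999974 50.148052 | 2.7755575615628914e-16 2.7755575615628914e-16 tab [-0.3  -0.28 -0.02  0.    0.02  1.52  1.54  1.56  1.58  1.6   1.62  1.64
  1.66  1.68  1.7   1.72  1.74  1.76  1.78  1.8   1.82  1.84  1.86  1.88
  1.9 ]
[0.56  0.181 0.122] [-0.194  0.014 -0.001]
```

>>> carry_out --offset '[[0, 0, 0.01], [0, 0, 0.02], [0, 0, 0.03], [0, 0, 0.035], [0, 0, 0.04], [0, 0, 0.04]]' --turn '[[0, 0, 0], [0, 0, 0], [0, 0, 0], [0, 0, 0], [0, 0, 0], [0, 0, 0]]'

```text
clock: 3.95
tcp_pos: [0.5598, 0.1796, 0.0998]
orientation: [-0.42, -3.113, 0.001]
contact_force: [-0.9, -0.4, 0.5]
grip_width: -0.0
```

>>> carry_out --offset '[[0, 0, 0.005], [0, 0, 0.01], [0, 0, 0.015], [0, 0, 0.02], [0, 0, 0.025], [0, 0, 0.03], [0, 0, 0.03], [0, 0, 0.03]]' --turn '[[0, 0, 0], [0, 0, 0], [0, 0, 0], [0, 0, 0], [0, 0, 0], [0, 0, 0], [0, 0, 0], [0, 0, 0]]'

```text
clock: 4.75
tcp_pos: [0.5594, 0.18, 0.0855]
orientation: [-0.419, -3.112, -0.0]
contact_force: [-3.5, -0.5, 7.2]
grip_width: 0.0002
```

```bash
python3 - <<'E'
from g import *
read('l',pic='d.png');read('l','scene')
print(r.get_obs()['tcp_pos'],r.get_obs()['contact_force'])
E
```

```text
wrist 4.8 hub [0.589 0.29  0.052] 331 needle 1.0800000000000012 14.465193 | 1.0800000000000012 1.1600000000000013 tab [1.12 1.14 1.16 1.18 1.2  1.54 1.56 1.64 1.7  1.74 1.76 1.86 1.88 1.92
 1.94]
scene 4.85 hub [0.594 0.292 0.052] 21 needle 1.0400000000000011 58.296143 | 1.0400000000000011 1.0400000000000011 tab [1.   1.02 1.04 1.06 1.52 1.54 1.56 1.58 1.6  1.62 1.64 1.66 1.68 1.7
 1.72 1.74 1.76 1.78 1.8  1.82 1.84 1.86 1.88 1.9 ]
[0.559 0.18  0.086] [-3.81   0.591  6.2  ]
```

View pics/d.png

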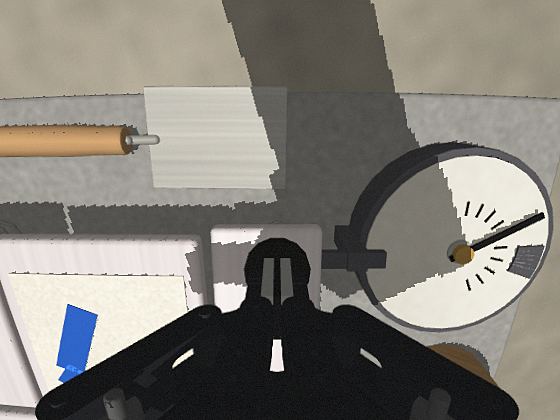

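>>> carry_out --offset '[[0, 0, 0.002], [0, 0, 0.004], [0, 0, 0.006], [0, 0, 0.008], [0, 0, 0.01], [0, 0, 0.01], [0, 0, 0.01], [0, 0, 0.01]]' --turn '[[0, 0, 0], [0, 0, 0], [0, 0, 0], [0, 0, 0], [0, 0, 0], [0, 0, 0], [0, 0, 0], [0, 0, 0]]'

```text
clock: 5.65
tcp_pos: [0.5593, 0.18, 0.0807]
orientation: [-0.419, -3.112, -0.0]
contact_force: [-4.8, -1.0, 9.0]
grip_width: 0.0003
```

```bash
python3 - <<'E'
from g import *
read('l',pic='e.png');read('l','scene')
print(r.get_obs()['tcp_pos'],r.get_obs()['contact_force'])
E
```

```text
wrist 5.7 hub [0.59  0.29  0.052] 343 needle 1.6600000000000017 19.952393 | 1.6600000000000017 1.7400000000000018 tab [1.54 1.56 1.64 1.68 1.7  1.72 1.74 1.76 1.78 1.8  1.94]
scene 5.75 hub [0.594 0.291 0.052] 23 needle 1.6400000000000017 54.187325 | 1.6400000000000017 1.6400000000000017 tab [1.5  1.52 1.54 1.56 1.58 1.6  1.62 1.64 1.66 1.68 1.7  1.72 1.74 1.76
 1.78 1.8  1.82 1.84 1.86 1.88]
[0.559 0.18  0.081] [-4.631 -0.535  8.065]
```

View pics/e.png

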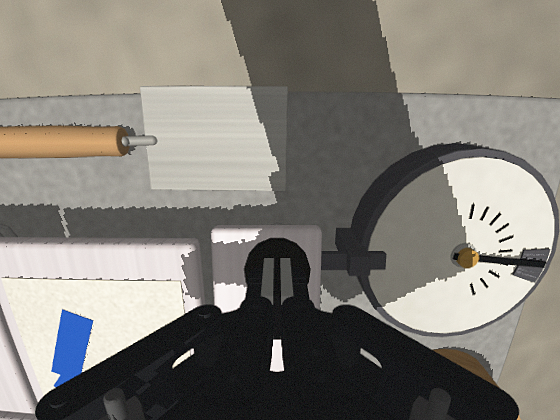

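The needle lies over the middle of the left tab, at about (530,260). I'll hold it there, then release.

>>> carry_out --offset '[[0, 0, 0], [0, 0, 0], [0, 0, 0], [0, 0, 0], [0, 0, 0], [0, 0, 0], [0, 0, 0], [0, 0, 0]]' --turn '[[0, 0, 0], [0, 0, 0], [0, 0, 0], [0, 0, 0], [0, 0, 0], [0, 0, 0], [0, 0, 0], [0, 0, 0]]'

```text
clock: 6.55
tcp_pos: [0.5593, 0.18, 0.0807]
orientation: [-0.419, -3.112, -0.0]
contact_force: [-5.4, 0.2, 9.5]
grip_width: -0.0003
```

>>> carry_out --offset '[[0, 0, 0], [0, 0, 0], [0, 0, 0], [0, 0, 0], [0, 0, 0], [0, 0, 0]]' --turn '[[0, 0, 0], [0, 0, 0], [0, 0, 0], [0, 0, 0], [0, 0, 0], [0, 0, 0]]'

```text
clock: 7.15
tcp_pos: [0.5593, 0.18, 0.0807]
orientation: [-0.419, -3.112, -0.0]
contact_force: [-5.7, -0.0, 9.0]
grip_width: 0.0
```

>>> carry_out --offset '[[0, 0, -0.01], [0, 0, -0.02], [0, 0, -0.03], [0, 0, -0.04], [0, 0, -0.06], [0, 0, -0.09], [0, 0, -0.12], [0, 0, -0.12]]' --turn '[[0, 0, 0], [0, 0, 0], [0, 0, 0], [0, 0, 0], [0, 0, 0], [0, 0, 0], [0, 0, 0], [0, 0, 0]]'

```text
clock: 7.95
tcp_pos: [0.5618, 0.1803, 0.1433]
orientation: [0.419, 3.109, 0.004]
contact_force: [0.4, 0.8, 0.7]
grip_width: -0.0002
```

```bash
python3 - <<'E'
from g import *
read('l');read('l','scene')
o=r.get_obs();print(o['tcp_pos'],o['contact_force'])
d=np.array([.5085,-.014])-o['tcp_pos'][:2];a=[-.964,.265];b=[.265,.964];print(d@a/.5,d@b/.5)
E
```

```text
wrist 8.0 hub [0.59  0.29  0.052] 199 needle -0.01999999999999974 12.694022 | -0.01999999999999974 0.04000000000000031 tab [0.   0.02 0.04 0.06 0.08 1.52 1.54 1.56 1.58 1.6  1.62 1.64 1.68 1.72
 1.74 1.8  1.84 1.86 1.92 1.94]
scene 8.05 hub [0.593 0.291 0.052] 22 needle -0.01999999999999974 46.43764 | 2.7755575615628914e-16 2.7755575615628914e-16 tab [-0.3  -0.28 -0.26 -0.24 -0.22  0.    0.02  1.52  1.54  1.56  1.58  1.6
  1.62  1.64  1.66  1.68  1.7   1.72  1.74  1.76  1.78  1.8   1.82  1.84
  1.86  1.88  1.9 ]
[0.56  0.18  0.141] [-0.299 -0.215 -0.734]
-0.002913945812705925 -0.40135216203567264
```

>>> carry_out --offset '[[0, -0.08, 0], [0, -0.16, 0], [0, -0.24, 0], [0, -0.32, 0], [0, -0.4, 0], [0, -0.4, 0.03], [0, -0.4, 0.05], [0, -0.4, 0.05]]' --turn '[[0, 0, 0], [0, 0, 0], [0, 0, 0], [0, 0, 0], [0, 0, 0], [0, 0, 0], [0, 0, 0], [0, 0, 0]]'

```text
clock: 8.85
tcp_pos: [0.5059, -0.0124, 0.1137]
orientation: [-0.417, -3.11, 0.001]
contact_force: [-0.4, -0.5, 0.4]
grip_width: 0.0001
```

```bash
python3 - <<'E'
from g import *
read('r',pic='f.png');read('r','side');read('r','scene')
print(r.get_obs()['tcp_pos'],r.get_obs()['contact_force'])
E
```

```text
wrist 8.9 hub [ 0.477 -0.122  0.052] 247 needle -0.03999999999999976 22.445662 | -0.01999999999999974 0.04000000000000031 tab [0.   0.02 0.04 0.06 0.08 0.1  1.52 1.54 1.56 1.74 1.8  1.92]
side 8.95 hub [ 0.476 -0.128  0.052] 23 needle -0.059999999999999776 35.453613 | -0.03999999999999976 -0.03999999999999976 tab [-0.14 -0.12 -0.1  -0.08 -0.06  1.54  1.56  1.58  1.6   1.62  1.64  1.66
  1.68  1.7   1.72  1.74  1.76  1.78  1.8   1.82  1.84  1.86  1.88  1.9
  1.92  1.94]
scene 9.0 hub [ 0.481 -0.121  0.052] 23 needle 0.020000000000000295 59.301094 | 2.7755575615628914e-16 2.7755575615628914e-16 tab [0.   0.02 0.04 0.06 1.52 1.54 1.56 1.58 1.6  1.62 1.64 1.66 1.68 1.7
 1.72 1.74 1.76 1.78 1.8  1.82 1.84 1.86 1.88]
[ 0.507 -0.012  0.115] [-0.043 -0.532 -0.395]
```

View pics/f.png

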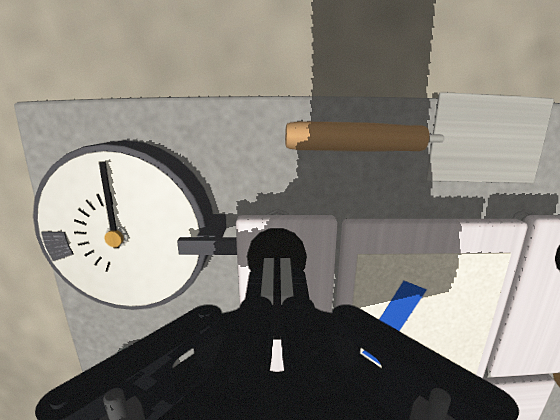

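Fingertip over the right pad (275,245); right needle at rest (102,165), tab at (57,245), about 1.72 rad.

>>> carry_out --offset '[[0, 0, 0.015], [0, 0, 0.03], [0, 0, 0.036], [0, 0, 0.042], [0, 0, 0.048], [0, 0, 0.054], [0, 0, 0.06], [0, 0, 0.06]]' --turn '[[0, 0, 0], [0, 0, 0], [0, 0, 0], [0, 0, 0], [0, 0, 0], [0, 0, 0], [0, 0, 0], [0, 0, 0]]'

```text
clock: 9.8
tcp_pos: [0.5061, -0.0129, 0.0851]
orientation: [-0.419, -3.111, -0.0]
contact_force: [-4.6, 1.2, 7.4]
grip_width: -0.0003
```

```bash
python3 - <<'E'
from g import *
read('r');read('r','side')
print(r.get_obs()['tcp_pos'],r.get_obs()['contact_force'])
E
```

```text
wrist 9.85 hub [ 0.477 -0.122  0.052] 334 needle 1.1200000000000012 16.412249 | 1.1200000000000012 1.2000000000000013 tab [1.16 1.18 1.2  1.22 1.24 1.54 1.62 1.64 1.66 1.68 1.7  1.82 1.84 1.86
 1.92 1.94]
side 9.9 hub [ 0.476 -0.128  0.052] 24 needle 1.1200000000000012 37.139545 | 1.1000000000000012 1.1000000000000012 tab [1.06 1.08 1.1  1.12 1.54 1.56 1.58 1.6  1.62 1.64 1.66 1.68 1.7  1.72
 1.74 1.76 1.78 1.8  1.82 1.84 1.86 1.88 1.9  1.92 1.94]
[ 0.506 -0.013  0.085] [-4.645  0.387  7.024]
```

Needle at about 1.14; it needs +0.58 rad, which is about 4.75 mm.

>>> carry_out --offset '[[0, 0, 0.002], [0, 0, 0.004], [0, 0, 0.006], [0, 0, 0.008], [0, 0, 0.0095], [0, 0, 0.0095], [0, 0, 0.0095], [0, 0, 0.0095]]' --turn '[[0, 0, 0], [0, 0, 0], [0, 0, 0], [0, 0, 0], [0, 0, 0], [0, 0, 0], [0, 0, 0], [0, 0, 0]]'

```text
clock: 10.7
tcp_pos: [0.506, -0.0128, 0.0807]
orientation: [-0.419, -3.111, -0.001]
contact_force: [-5.2, 2.1, 9.1]
grip_width: 0.0001
```

```bash
python3 - <<'E'
from g import *
read('r',pic='g.png');read('r','side')
print(r.get_obs()['tcp_pos'],r.get_obs()['contact_force'])
E
```

```text
wrist 10.75 hub [ 0.477 -0.122  0.052] 337 needle 1.6400000000000017 21.67892 | 1.6400000000000017 1.7200000000000017 tab [1.52 1.54 1.64 1.66 1.68 1.7  1.72 1.74 1.76 1.82 1.84 1.86 1.92 1.94]
side 10.8 hub [ 0.476 -0.128  0.052] 24 needle 1.7000000000000017 32.340923 | 1.6600000000000017 1.7000000000000017 tab [1.54 1.56 1.58 1.6  1.62 1.64 1.66 1.68 1.7  1.72 1.74 1.76 1.78 1.8
 1.82 1.84 1.86 1.88 1.9  1.92 1.94]
[ 0.506 -0.013  0.081] [-4.754  0.76   9.317]
```

View pics/g.png

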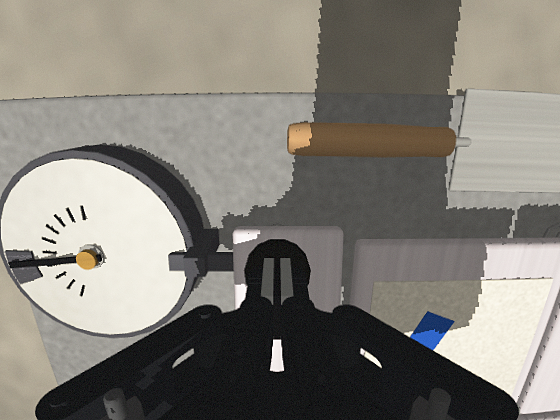

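The right needle lies over the middle of its tab, at about (22,264). Hold, release, and rise clear.

>>> carry_out --offset '[[0, 0, 0], [0, 0, 0], [0, 0, 0], [0, 0, 0], [0, 0, 0], [0, 0, 0], [0, 0, 0], [0, 0, 0]]' --turn '[[0, 0, 0], [0, 0, 0], [0, 0, 0], [0, 0, 0], [0, 0, 0], [0, 0, 0], [0, 0, 0], [0, 0, 0]]'

```text
clock: 11.6
tcp_pos: [0.506, -0.0128, 0.0807]
orientation: [-0.419, -3.111, -0.001]
contact_force: [-5.8, 1.7, 9.3]
grip_width: -0.0
```

>>> carry_out --offset '[[0, 0, 0], [0, 0, 0], [0, 0, 0], [0, 0, 0], [0, 0, 0], [0, 0, 0]]' --turn '[[0, 0, 0], [0, 0, 0], [0, 0, 0], [0, 0, 0], [0, 0, 0], [0, 0, 0]]'

```text
clock: 12.2
tcp_pos: [0.506, -0.0129, 0.0807]
orientation: [-0.419, -3.111, -0.001]
contact_force: [-5.2, 2.1, 9.3]
grip_width: 0.0002
```

>>> carry_out --offset '[[0, 0, -0.01], [0, 0, -0.02], [0, 0, -0.03], [0, 0, -0.05], [0, 0, -0.1], [0, 0, -0.18], [0, 0, -0.26], [0, 0, -0.3]]' --turn '[[0, 0, 0], [0, 0, 0], [0, 0, 0], [0, 0, 0], [0, 0, 0], [0, 0, 0], [0, 0, 0], [0, 0, 0]]'

```text
clock: 13.0
tcp_pos: [0.5088, -0.0135, 0.2344]
orientation: [0.42, 3.108, 0.002]
contact_force: [0.3, 0.0, 0.9]
grip_width: -0.0001
```

>>> carry_out --offset '[[0, 0, -0.02], [0, 0, -0.02], [0, 0, -0.02], [0, 0, -0.02], [0, 0, -0.02]]' --turn '[[0, 0, 0], [0, 0, 0], [0, 0, 0], [0, 0, 0], [0, 0, 0]]'

```text
clock: 13.5
tcp_pos: [0.5064, -0.0132, 0.2393]
orientation: [-0.419, -3.111, 0.001]
contact_force: [-0.7, 0.1, -0.7]
grip_width: -0.0001
```

```bash
python3 - <<'E'
from g import *
read('r',pic='h.png');read('r','scene');read('l','scene');read('l','side')
print(r.get_obs()['tcp_pos'],r.get_obs()['contact_force'])
E
```

```text
wrist 13.55 hub [ 0.478 -0.123  0.052] 103 needle -0.03999999999999976 30.083078 | -0.03999999999999976 2.7755575615628914e-16 tab [-0.02  0.    0.02  0.04  1.52  1.54  1.56  1.66  1.68  1.7   1.72  1.74
  1.78  1.8   1.82  1.84  1.86  1.9   1.92]
scene 13.6 hub [ 0.481 -0.121  0.052] 23 needle 0.020000000000000295 58.06414 | 2.7755575615628914e-16 2.7755575615628914e-16 tab [0.   0.02 0.04 0.06 1.52 1.54 1.56 1.58 1.6  1.62 1.64 1.66 1.68 1.7
 1.72 1.74 1.76 1.78 1.8  1.82 1.84 1.86 1.88]
scene 13.65 hub [0.593 0.291 0.052] 25 needle -0.01999999999999974 70.31993 | 2.7755575615628914e-16 2.7755575615628914e-16 tab [-0.02  0.    0.02  1.52  1.54  1.56  1.58  1.6   1.62  1.64  1.66  1.68
  1.7   1.72  1.74  1.76  1.78  1.8   1.82  1.84  1.86  1.88  1.9 ]
side 13.7 hub [0.589 0.285 0.052] 13 needle 0.08000000000000035 61.36963 | 0.06000000000000033 0.06000000000000033 tab [0.08 0.1  0.12 0.14 0.16 0.18 1.56 1.58 1.6  1.62 1.64 1.66 1.68 1.7
 1.72 1.74 1.76 1.78 1.8  1.82 1.84 1.86 1.88 1.9  1.92]
[ 0.507 -0.013  0.24 ] [-0.424 -0.237  0.097]
```

View pics/h.png

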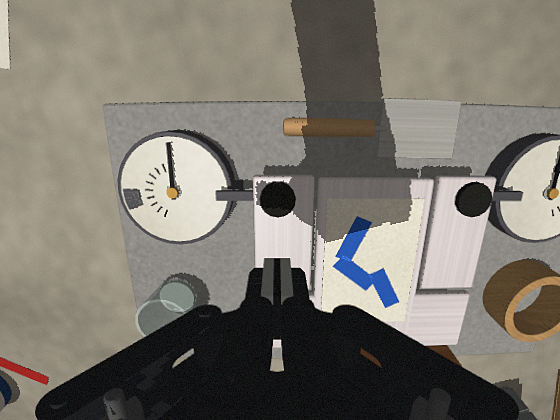

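Both pads (277,198) and (473,198) are up, the needles are back at rest, and the things around the platen look undisturbed.

```bash
python3 -c "
from bench import r
print(r.hand_in())"
```

```text
the job is handed in; nothing more can be done
None
```

I pressed the left corner and then the right with the shut fingertips, and handed the job in at about 13.7 s of the 48 s allowed.

| Corner | Tab (rad) | Needle while held (rad) | Hold | Upward force at the tool |
|---|---|---|---|---|
| Left | 1.52–1.93 | about 1.65–1.70 | about 1.5 s | about 9 N |
| Right | 1.52–1.93 | about 1.65–1.70 | about 1.5 s | about 9 N |

- **Needles:** neither ran past its tab in any reading. I took no readings while the arm was moving or during the holds, but the arm's measured height stayed constant through each hold. After release each needle read the same as before its press, within 0.04 rad.
- **Finish:** the tool ended with its fingertips about 145 mm above the pads, with no contact force. In the last picture both pads are up, and the jar, tape and knife look undisturbed. The squeegee is mostly hidden by the gripper in that picture, but the arm never went near it.
- **Disagreements:** the scene and side cameras differ by about 5 mm in position. The side view also reads the left needle 0.06–0.08 rad high at rest, the same as before I pressed anything, so that is an offset in the view.

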